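# Fetch the specimen pot from behind the reagent bottles

## Robot

A 7-joint arm with a two-finger parallel gripper is mounted at the origin on the work surface. World frame = base frame: x ahead of the robot, y to its left, z up, the work surface at z = 0. Lengths are in mm, angles in degrees, forces in N, time in s.
With the tool pointing down it reaches from about 425 to 1025 mm from the base axis. Payload 3.6 kg.
Tool frame: the origin (TCP) lies at the centre of the arm's flange, where the gripper is bolted on; the fingertips stand 173 mm ahead of it and the grasp point (between the pads) lies 155 mm ahead of it; z points along the fingers, y is the line along which they close (so a half turn about z gives the same grasp; the last joint's range is limited). The gripper opens to 85 mm and grips with 20 to 120 N. Pads are 22 mm wide; open, the fingers measure 114 mm over their backs; the gripper's body (76 mm by 85 mm) begins 54 mm behind the grasp point. The pads swing forward as they close: fully open they stand 13 mm farther back than shut.
Start: joints at [62.481, 33.873, 2.773, 92.16, -1.908, 54.013, -1.931], TCP at [273.495, -671.439, 404.702] pointing down, gripper open.
Joint ranges: [-153.93, 153.93], [-27.13, 128.08], [-72.61, 78.16], [10.71, 143.7], [-87.88, 267.88], [4.46, 118.87], [-176.78, 176.78]. Speed limits (degrees/s): [147.25, 147.25, 180, 180, 180, 180, 180].

## Interface

Orientations are given as [roll, pitch, yaw] about the fixed x, y, z axes, in that order (R = Rz(yaw) Ry(pitch) Rx(roll)).
In Python, from workcell import robot, optics gives the robot as it stands. The module is installed in compiled form; this text tells all that it offers.
- The arm moves only by the tool move_arm, never from a script. Its argument "plan" is a list of rows, each a list of 6 numbers: the shift along the world's x, y, z normalised to -1 to 1, where 1 is 0.025 m, then the turn, a rotation vector about the world's x, y, z normalised to -1 to 1, where 1 is pi/2 rad. In form: [[tx, ty, tz, rx, ry, rz], ...]. A call has 1 to 12 rows; each row shifts and turns the commanded pose from where the row before left it; what a row does not reach is not made up. A row lasts 1/12 s, in which the tool goes at most 41.7 mm and 7.16 degrees, less where a joint would pass 70% of its speed; a pose out of reach is approached as far as the arm can. A call with a number of a shift or a turn outside -1 to 1 is refused whole. A call with a gripper value outside its range is refused whole. "jaw" is the opening, from 0 (shut) to 1 (fully open), set as the call begins (left out, the last holds). The fingers move at their own pace and stop on an object; the grip force is fixed at half the most. Time passes only in rows, so rows that do not move let the fingers close. It gives the time, the measured TCP pose, the force, the opening and the grip force at its end, in the units of the state.
- robot.get_state(): the state, without advancing time (a new reading comes with each control period).
- optics.camera(name): name is "side" or "top"; returns a dict with "img" (420x560x3 uint8, blue, green, red), "fx", "fy", "cx", "cy" (pixels), "cam_to_world" (4x4, takes a point from camera to world coordinates). Camera axes: x right, y up, looking along -z (the intrinsics and any distortion apply to the point x, -y, -z); pixel columns grow to the right and rows downward; lengths in mm; the calibration is good to about 2 mm. A picture is of the moment at which its call begins. There is no depth.
- robot.sign_off(): hands the job in; it is judged then, once.
The state is a dict: "time": time; "q": joint angles; "joint_vel": joint speeds; "effort": joint torques, N m; "tool_pos": TCP position; "eef_rot": TCP orientation; "ft_force": force on the tool from outside, world axes, zero at the start; "ft_torque": the same for the moment, N m; "grip_width": finger opening in mm; "finger_force": force on a finger pad.
Only numpy, scipy, OpenCV 4.12 (cv2) and the standard library are available. Lean on these libraries where they do the work, as an engineer would, in place of code of your own. Each camera call takes 0.05 s, during which the arm holds its last target. There are 200 camera calls.

## Task

The low specimen pot is hemmed in by three reagent bottles. First stand all three bottles in the steel tray, then fetch the pot and set it in the middle of the round well of the white mould plate, and only then put each bottle back on the centre of the pad of its own cap colour. Keep the bottles and the pot upright, set them down rather than dropping them, and do not disturb the tube rack.

Things in the scene. Friction and masses are not known exactly. Their poses are not given: they have to be found in the camera images.
- bottle_blue: Loose upright amber glass bottle with a white label and a blue screw cap: body 48 mm in diameter up to 62 mm, shoulder narrowing to a 26 mm neck, cap 30 mm in diameter from 81 to 108 mm height (total 108 mm). 0.11 to 0.21 kg. Origin: centre of its underside, z up. Round: its yaw does not matter.
- bottle_red: Loose upright amber glass bottle with a white label and a red screw cap: body 48 mm in diameter up to 62 mm, shoulder narrowing to a 26 mm neck, cap 30 mm in diameter from 81 to 108 mm height (total 108 mm). 0.11 to 0.21 kg. Origin: centre of its underside, z up. Round: its yaw does not matter.
- bottle_yellow: Loose upright amber glass bottle with a white label and a yellow screw cap: body 48 mm in diameter up to 62 mm, shoulder narrowing to a 26 mm neck, cap 30 mm in diameter from 81 to 108 mm height (total 108 mm). 0.11 to 0.21 kg. Origin: centre of its underside, z up. Round: its yaw does not matter.
- pad_blue: Fixed flat blue disc, 64 mm in diameter, 3 mm thick, on a white stand plate (8 mm thick; 170 x 200 mm); the home place of the blue-capped bottle, which stands on it at the start. Origin: centre of its underside; the surface a bottle stands on is 3 mm above it. The three pads lie closely round the pot: two beside it, about 56 mm from it, one before it on the robot's side, about 58 mm from it.
- pad_red: Fixed flat red disc, 64 mm in diameter, 3 mm thick, on a white stand plate (8 mm thick; 170 x 200 mm); the home place of the red-capped bottle, which stands on it at the start. Origin: centre of its underside; the surface a bottle stands on is 3 mm above it. The three pads lie closely round the pot: two beside it, about 56 mm from it, one before it on the robot's side, about 58 mm from it.
- pad_yellow: Fixed flat yellow disc, 64 mm in diameter, 3 mm thick, on a white stand plate (8 mm thick; 170 x 200 mm); the home place of the yellow-capped bottle, which stands on it at the start. Origin: centre of its underside; the surface a bottle stands on is 3 mm above it. The three pads lie closely round the pot: two beside it, about 56 mm from it, one before it on the robot's side, about 58 mm from it.
- pot: Loose low specimen pot, amber body 40 mm in diameter with an aluminium lid 41 mm in diameter from 30 to 44 mm height (total 44 mm), about 0.09 kg. It starts on the white stand plate (its top 8 mm above the bench) hemmed in by the three bottles, which are much taller than it. Origin: centre of its underside, z up. Round: its yaw does not matter.
- tray: Fixed shallow steel tray, the side area for parking: 250 mm long (its x) by 110 mm (its y), 14 mm high, walls 3 mm; inner floor about 3 mm above its origin. Empty at the start. Origin: centre of its underside; z up.
- plate: Fixed white mould plate, 185 x 100 x 14 mm, with small grey mould marks and cream labels, and a round dark-floored well 60 mm in diameter and 5 mm deep near one end: the pot's destination. Origin: on the well's axis at the plate's underside, so the well's floor is 9 mm above it; the plate reaches 48 mm to -x, 137 mm to +x and 50 mm to either side in y.
- tube_rack: Loose pale rack of small clear tubes, 60 x 100 mm, up to 46 mm high, beyond the stand. Not part of the job: leave it alone. Origin: centre of its underside.
Not all that is in view belongs to the job. Leave any yellow look-alike of the plate alone.

How it is judged:
By the outcome, as a careful person would: the job done as asked, in the order asked, and still so for the second after the job is handed in, with the robot touching nothing.
It also fails if it takes over 141 s, if anything falls off the work surface, if the arm or the gripper's body presses on something with over 40 N, if the wrist force passes 120 N, or if a joint passes its speed limit or range.

## Working session

There is one attempt and no reset: what is moved stays moved. The work goes in short steps, Python scripts to look and compute and a tool call to move; the robot and the scene stay as the last step left them, time stands still between calls to the robot, and variables do not carry over. Pictures are saved under pics/ and viewed, at most 14 in all, crops included, and the job is handed in when it is done.

Besides the shell and the picture viewer there is one more tool, called after "Call:" by a JSON object that holds its "op" and its "data". move_arm: Moves the arm, as the interface text tells. Its arguments: {"type":"object","properties":{"plan":{"type":"array"},"jaw":{"type":"number"}},"required":["plan"]}

```bash
mkdir -p pics
python3 - <<'E'
from workcell import robot, optics
import cv2,numpy as np
s=robot.get_state(); print(s['time'],s['tool_pos'],s['eef_rot'],s['grip_width'])
for n in('top','side'):
    c=optics.camera(n); cv2.imwrite(f'pics/{n}0.png',c['img']); print(n,{k:v for k,v in c.items() if k not in('img',)})
E
```

```text
0.0 [ 273.31206889 -671.04275644  403.5621911 ] [-1.79874352e+02  9.16607386e-03  2.21640565e+01] 85.26358523395544
top {'fx': 529.3502262595701, 'fy': 529.3502262595701, 'cx': 282.0284482148993, 'cy': 204.35812432053712, 'cam_to_world': array([[-2.12420704e-02,  9.90636303e-01, -1.34864708e-01,
         4.09637048e+02],
       [-9.99762005e-01, -2.17183365e-02, -2.06101136e-03,
        -9.86409767e+01],
       [-4.97074978e-03,  1.34788831e-01,  9.90861879e-01,
         1.27312759e+03],
       [ 0.00000000e+00,  0.00000000e+00,  0.00000000e+00,
         1.00000000e+00]])}
side {'fx': 481.76918459294166, 'fy': 481.76918459294166, 'cx': 281.97587285680777, 'cy': 208.64256767494768, 'cam_to_world': array([[-9.36481010e-01,  1.98706782e-01, -2.88996422e-01,
         2.35077599e+02],
       [-3.50700174e-01, -5.38929993e-01,  7.65874566e-01,
         7.98613695e+02],
       [-3.56436890e-03,  8.18578083e-01,  5.74384208e-01,
         7.05294281e+02],
       [ 0.00000000e+00,  0.00000000e+00,  0.00000000e+00,
         1.00000000e+00]])}
```

View pics/top0.png

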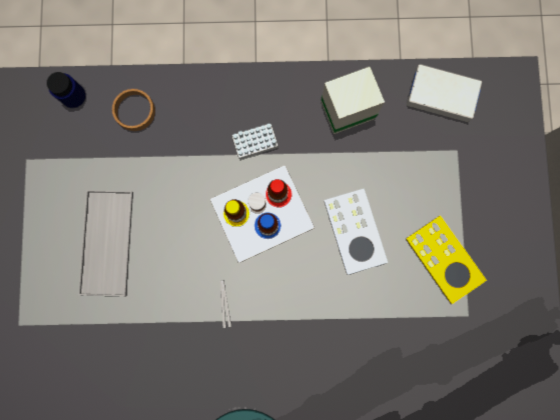

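View pics/side0.png

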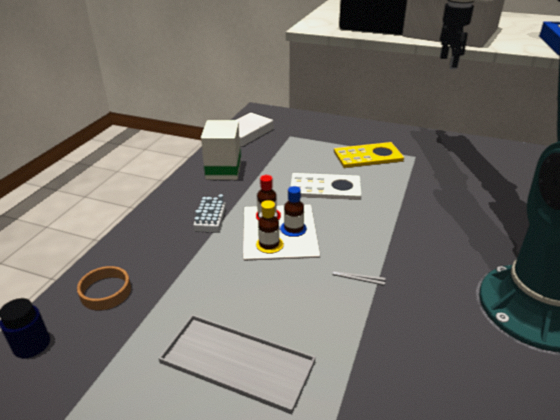

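```bash
cat > h.py <<'E'
import cv2,numpy as np
from workcell import robot, optics
def ray(c,u,v,z):
    T=c['cam_to_world']; d=T[:3,:3]@np.array([(u-c['cx'])/c['fx'],-(v-c['cy'])/c['fy'],-1]); o=T[:3,3]
    return (o+d*(z-o[2])/d[2])[:2]
def proj(c,p):
    T=c['cam_to_world']; q=T[:3,:3].T@(np.array(p)-T[:3,3]); return np.array([c['cx']-c['fx']*q[0]/q[2],c['cy']+c['fy']*q[1]/q[2]])
def cmask(img,col):
    h=cv2.cvtColor(img,cv2.COLOR_BGR2HSV)
    lo,hi={'blue':(105,125),'yellow':(22,35),'red':(0,6)}[col]
    m=cv2.inRange(h,(lo,120,60),(hi,255,255))
    if col=='red': m|=cv2.inRange(h,(174,120,60),(180,255,255))
    return m
def comps(m,amin=15):
    n,l,s,ce=cv2.connectedComponentsWithStats(m); return [(s[i],ce[i]) for i in range(1,n) if s[i][4]>amin]
E
python3 - <<'E'
from h import *
t=optics.camera('top');s=optics.camera('side')
for n,c in(('top',t),('side',s)):
  for col in('blue','red','yellow'):
    for st,ce in comps(cmask(c['img'],col)): print(n,col,st,ce.round(1))
g=cv2.cvtColor(t['img'],cv2.COLOR_BGR2GRAY)
# well
m=np.zeros_like(g);m[225:275,335:390]=cv2.inRange(g,0,90)[225:275,335:390]
for st,ce in comps(m): print('well',st,ce, ray(t,*ce,9))
# tray
for p in((88,192),(132,192),(128,297),(81,296)): print('tray',ray(t,*p,14).round())
a=cv2.resize(t['img'][160:265,205:315],None,fx=5,fy=5,interpolation=cv2.INTER_CUBIC)
cv2.imwrite('pics/c1.png',a)
b=cv2.resize(t['img'][180:305,70:145],None,fx=4,fy=4,interpolation=cv2.INTER_CUBIC);cv2.imwrite('pics/c2.png',b)
E
```

```text
top blue [255 215  26  23 130] [265.7 228.9]
top blue [260 214  14  15 161] [266.6 220.9]
top red [266 179  26  28 363] [278.4 192.4]
top yellow [223 200  26  26 346] [235.  212.2]
top yellow [ 406  216   81   88 2632] [445.7 258.9]
side blue [540  22  20  32 354] [551.5  34.4]
side blue [288 187  12  15 159] [293.8 193.6]
side blue [280 224  26  12 118] [291.7 231.1]
side red [260 175  12  16 167] [265.9 182. ]
side red [276 210   5  10  32] [278.  214.4]
side red [256 212   5   9  21] [257.4 216.4]
side yellow [ 334  142   70   26 1046] [368.  154.3]
side yellow [261 200  15  18 218] [267.7 208. ]
side yellow [256 238  28  15 153] [270.  247.3]
tray [621. 371.]
tray [619. 265.]
tray [369. 270.]
tray [374. 381.]
```

View pics/c1.png

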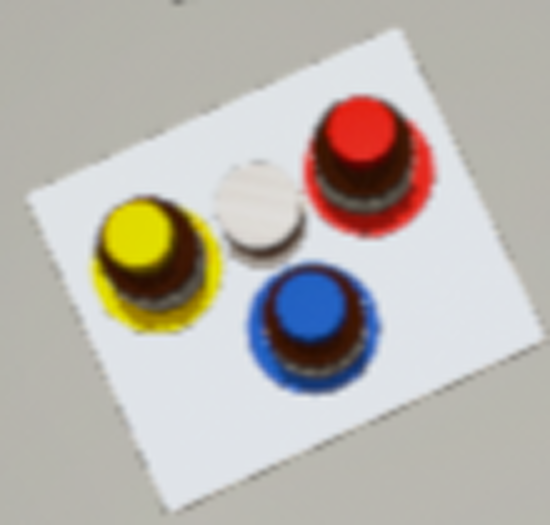

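View pics/c2.png

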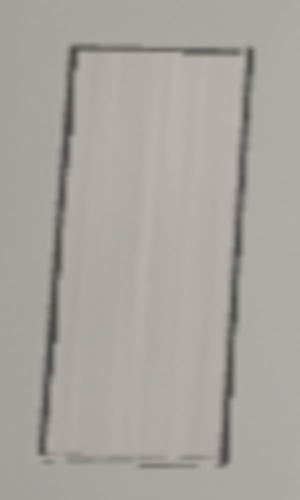

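Run:
```python
from h import *
t=optics.camera('top');s=optics.camera('side')
f=lambda x,y:(204.6+x/5,159.6+y/5)
caps=dict(yellow=(138,234),red=(361,130),blue=(311,306))
for k,v in caps.items():
    m=cmask(t['img'],k)[160:265,205:315]; pts=cv2.findNonZero(m)
    (x,y),r=cv2.minEnclosingCircle(pts)
    cap=ray(t,*f(*v),119); 
    st=[(a,b) for a,b in comps(cmask(s['img'],k)) if 250<b[0]<310][0]
    print(k,'cap',cap.round(1),'pad',ray(t,x+205,y+160,11).round(1),r*1265/529,'side cap',ray(s,*st[1],106).round(1), 'cap proj side',proj(s,[*cap,106]).round(1))
print('pot',ray(t,*f(259,205),52))
h=cv2.cvtColor(t['img'],cv2.COLOR_BGR2GRAY)
r=h[225:275,335:390];print(r[::5,::5])
m=np.zeros_like(h);m[225:275,335:390]=cv2.inRange(r,0,90)
for st,ce in comps(m): print('well',st,ce,ray(t,*ce,9),ray(t,*ce,14))
for p in((72,47),(252,48),(225,464),(40,456)): print('tray',ray(t,69.6+p[0]/4,179.6+p[1]/4,14).round())
h2=cv2.cvtColor(s['img'],cv2.COLOR_BGR2GRAY)
m=np.zeros_like(h2);m[175:195,325:358]=cv2.inRange(h2[175:195,325:358],0,90)
for st,ce in comps(m): print('well side',st,ce,ray(s,*ce,9))
```

```text
yellow cap [564.6  13.5] pad [563.6  16.7] 32.39227916883386 side cap [566.4   8.3] cap proj side [267.6 209.5]
red cap [608.8 -85.6] pad [584.2 -65.9] 61.550198430600375 side cap [610.4 -89.6] cap proj side [265.9 183. ]
blue cap [531.1 -62.1] pad [531.9 -59.5] 30.600212553273078 side cap [532.2 -65.2] cap proj side [293.8 194.4]
pot [585.99087712 -36.56417329]
[[226 225 202 226 225 222 184 226 217 178 177]
 [226 218 189 226 226 226 226 226 226 178 177]
 [195 226 226 226 226 217 225 226 226 180 178]
 [167 226 226 221  93  93  92 162 226 213 178]
 [182 226 226 101  93  92  92  92 225 225 177]
 [181 198 226  96  93  92  91  91 223 226 179]
 [182 153 226 175  92  92  92  93 226 226 208]
 [182 180 226 226 193 102 123 225 226 226 225]
 [182 182 219 226 226 226 226 226 217 142 177]
 [182 182 168 226 225 197 179 179 179 179 178]]
tray [623. 372.]
tray [620. 264.]
tray [373. 275.]
tray [380. 384.]
well side [332 180  20  10 153] [341.71895425 184.61437908] [ 473.40342645 -291.78262849]
```

Call:
{"op": "move_arm", "data": {"plan": [[0.42, 0.98, 0, 0, 0, 0], [0.42, 0.98, 0, 0, 0, 0], [0.42, 0.98, 0, 0, 0, 0], [0.42, 0.98, 0, 0, 0, 0], [0.42, 0.98, 0, 0, 0, 0], [0.42, 0.98, 0, 0, 0, 0], [0.42, 0.98, 0, 0, 0, 0], [0.42, 0.98, 0, 0, 0, 0], [0.42, 0.98, 0, 0, 0, 0], [0.42, 0.98, 0, 0, 0, 0], [0.42, 0.98, 0, 0, 0, 0], [0.42, 0.98, 0, 0, 0, 0]], "jaw": 0.65}}

```text
time: 1.3
tool_pos: [399.8, -376.2, 404.9]
eef_rot: [180.0, -0.0, 22.2]
ft_force: [1.0, -0.2, 0.2]
grip_width: 55.5
finger_force: 0.0
```

Call:
{"op": "move_arm", "data": {"plan": [[0.42, 0.98, 0, 0, 0, 0], [0.42, 0.98, 0, 0, 0, 0], [0.42, 0.98, 0, 0, 0, 0], [0.42, 0.98, 0, 0, 0, 0], [0.42, 0.98, 0, 0, 0, 0], [0.42, 0.98, 0, 0, 0, 0], [0.42, 0.98, 0, 0, 0, 0], [0.42, 0.98, 0, 0, 0, 0], [0.42, 0.98, 0, 0, 0, 0], [0.42, 0.98, 0, 0, 0, 0], [0.42, 0.98, 0, 0, 0, 0], [0.42, 0.98, 0, 0, 0, 0]]}}

```text
time: 2.3
tool_pos: [525.9, -82.2, 404.9]
eef_rot: [180.0, -0.0, 22.2]
ft_force: [0.6, -0.4, -0.3]
grip_width: 55.5
finger_force: 0.0
```

Call:
{"op": "move_arm", "data": {"plan": [[0.39, 0.95, 0, 0, 0, 0], [0.39, 0.95, 0, 0, 0, 0], [0.39, 0.95, 0, 0, 0, 0], [0.39, 0.95, 0, 0, 0, 0], [0, 0, -1, 0, 0, 0], [0, 0, -1, 0, 0, 0], [0, 0, -1, 0, 0, 0], [0, 0, 0, 0, 0, 0]]}}

```text
time: 2.97
tool_pos: [562.6, 11.7, 325.7]
eef_rot: [-179.9, 0.5, 22.2]
ft_force: [-0.5, 0.2, -0.6]
grip_width: 55.7
finger_force: 0.0
```

Run:
```python
from h import *
t=optics.camera('top');s=optics.camera('side')
cv2.imwrite('pics/s1.png',np.hstack([cv2.resize(s['img'][90:270,210:340],None,fx=3,fy=3),cv2.resize(t['img'][160:265,205:315],None,fx=3.4,fy=3.4)[:540]  if 0 else cv2.copyMakeBorder(cv2.resize(t['img'][150:270,200:320],None,fx=3.3,fy=3.3),0,540-396,0,0,cv2.BORDER_CONSTANT)]))
h=cv2.cvtColor(t['img'],cv2.COLOR_BGR2GRAY)
m=np.zeros_like(h);m[225:275,335:390]=cv2.inRange(h[225:275,335:390],0,130)
for st,ce in comps(m): print('well',st,ce,ray(t,*ce,9),ray(t,*ce,14))
p=robot.get_state()['tool_pos'];print(p); 
for z in (170,155): print(proj(s,p-[0,0,z]),proj(t,p-[0,0,z]))
```

```text
well [350 237  24  24 445] [361.10337079 248.52359551] [ 471.45294109 -282.01412016] [ 471.20844088 -281.28882492]
[564.34455017  11.51947662 329.3508695 ]
[267.51059847 188.2969622 ] [231.25132774 204.00903119]
[267.36065158 182.22402568] [230.53575199 203.04001039]
```

View pics/s1.png

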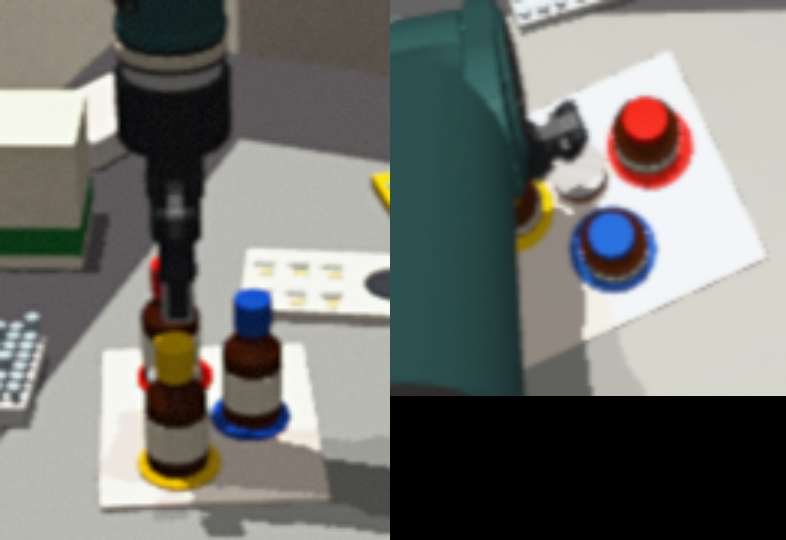

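Call:
{"op": "move_arm", "data": {"plan": [[0, 0, -1, 0, 0, 0], [0, 0, -1, 0, 0, 0], [0, 0, -0.8, 0, 0, 0], [0, 0, 0, 0, 0, 0], [0, 0, 0, 0, 0, 0]]}}

```text
time: 3.48
tool_pos: [565.0, 11.4, 260.6]
eef_rot: [180.0, -0.0, 22.1]
ft_force: [-1.1, 0.8, 0.1]
grip_width: 55.3
finger_force: 0.0
```

Call:
{"op": "move_arm", "data": {"plan": [[0, 0, 0, 0, 0, 0], [0, 0, 0, 0, 0, 0], [0, 0, 0, 0, 0, 0], [0, 0, 0, 0, 0, 0], [0, 0, 0, 0, 0, 0], [0, 0, 0, 0, 0, 0]], "jaw": 0}}

```text
time: 3.98
tool_pos: [565.5, 11.9, 261.8]
eef_rot: [179.9, -0.2, 22.2]
ft_force: [-0.8, 1.0, 6.3]
grip_width: 29.1
finger_force: 58.8
```

Call:
{"op": "move_arm", "data": {"plan": [[0, 0, 0.4, 0, 0, 0], [0, 0, 0.8, 0, 0, 0], [0, 0, 1, 0, 0, 0], [0, 0, 1, 0, 0, 0], [0, 0, 0.8, 0, 0, 0], [0, 0.4, 0, 0, 0, 0], [0, 0.8, 0, 0, 0, 0], [0, 1, 0, 0, 0, 0], [0, 1, 0, 0, 0, 0], [0, 1, 0, 0, 0, 0], [0, 1, 0, 0, 0, 0], [0, 1, 0, 0, 0, 0]]}}

```text
time: 4.98
tool_pos: [563.6, 168.1, 359.4]
eef_rot: [-180.0, 0.1, 22.2]
ft_force: [-0.3, -0.7, -2.3]
grip_width: 28.4
finger_force: 59.3
```

Call:
{"op": "move_arm", "data": {"plan": [[0, 1, 0, 0, 0, 0], [0, 1, 0, 0, 0, 0], [0, 1, 0, 0, 0, 0], [0, 1, 0, 0, 0, 0], [0, 0.9, 0, 0, 0, 0], [0, 0.8, 0, 0, 0, 0], [0.1, 0.5, 0, 0, 0, 0], [0.1, 0, 0, 0, 0, 0], [0, 0, -1, 0, 0, 0], [0, 0, -1, 0, 0, 0], [0, 0, -1, 0, 0, 0], [0, 0, 0, 0, 0, 0]]}}

```text
time: 5.98
tool_pos: [567.9, 318.4, 279.7]
eef_rot: [179.8, 0.6, 22.1]
ft_force: [-0.8, -1.9, -2.1]
grip_width: 28.8
finger_force: 59.4
```

Run:
```python
from h import *
t=optics.camera('top');s=optics.camera('side')
cv2.imwrite('pics/s2.png',np.hstack([s['img'][120:420,100:380],cv2.resize(t['img'][140:290,200:320],None,fx=2,fy=2)]))
print(robot.get_state()['tool_pos'])
pts=[]
h=cv2.cvtColor(t['img'],cv2.COLOR_BGR2HSV)
m=cmask(t['img'],'yellow');m[:,320:]=0
(x,y),r=cv2.minEnclosingCircle(cv2.findNonZero(m));print('ypad',ray(t,x,y,11),r)
for st,ce in comps(m): print(st,ce,ray(t,*ce,11))
```

```text
[569.6100614  319.88617808 283.97684807]
ypad [566.52301896 180.73386206] 81.05256652832031
[223 201  26  25 522] [235.96360153 213.06896552] [562.73752571  15.05339547]
[ 86 209  15   7  78] [ 93.44871795 212.16666667] [572.41310961 357.96068505]
```

View pics/s2.png

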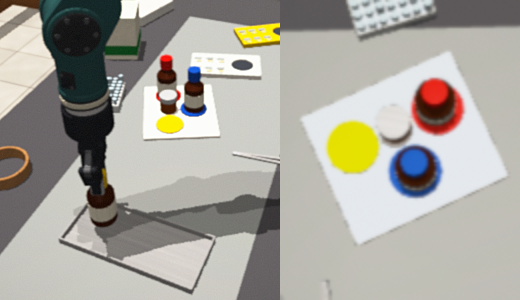

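Call:
{"op": "move_arm", "data": {"plan": [[0, 0, -0.6, 0, 0, 0], [0, 0, -0.3, 0, 0, 0], [0, 0, -0.2, 0, 0, 0], [0, 0, 0, 0, 0, 0], [0, 0, -0.04, 0, 0, 0], [0, 0, 0, 0, 0, 0]]}}

```text
time: 6.58
tool_pos: [569.8, 321.7, 256.9]
eef_rot: [-180.0, -0.1, 22.2]
ft_force: [-0.7, -0.1, -1.2]
grip_width: 28.4
finger_force: 59.4
```

Call:
{"op": "move_arm", "data": {"plan": [[0, 0, -0.06, 0, 0, 0], [0, 0, 0, 0, 0, 0], [0, 0, -0.04, 0, 0, 0], [0, 0, 0, 0, 0, 0], [0, 0, 0, 0, 0, 0]]}}

```text
time: 7.0
tool_pos: [569.6, 321.7, 254.0]
eef_rot: [-180.0, -0.0, 22.2]
ft_force: [-0.7, -0.8, -0.1]
grip_width: 28.2
finger_force: 59.7
```

Call:
{"op": "move_arm", "data": {"plan": [[0, 0, -0.03, 0, 0, 0], [0, 0, 0, 0, 0, 0], [0, 0, 0, 0, 0, 0]]}}

```text
time: 7.25
tool_pos: [569.8, 321.8, 253.9]
eef_rot: [-180.0, -0.1, 22.2]
ft_force: [-1.7, -0.4, 5.5]
grip_width: 28.3
finger_force: 60.2
```

Call:
{"op": "move_arm", "data": {"plan": [[0, 0, 0, 0, 0, 0], [0, 0, 0, 0, 0, 0], [0, 0, 0, 0, 0, 0], [0, 0, 0.4, 0, 0, 0], [0, 0, 1, 0, 0, 0], [0, 0, 1, 0, 0, 0], [0, 0, 1, 0, 0, 0], [0, 0, 0.8, 0, 0, 0], [-0.1, -1, 0, 0, 0, 0], [-0.1, -1, 0, 0, 0, 0], [-0.1, -1, 0, 0, 0, 0], [-0.1, -1, 0, 0, 0, 0]], "jaw": 0.65}}

```text
time: 8.25
tool_pos: [559.2, 220.6, 358.8]
eef_rot: [180.0, -0.1, 22.2]
ft_force: [0.5, -0.0, 0.1]
grip_width: 55.6
finger_force: 0.0
```

Call:
{"op": "move_arm", "data": {"plan": [[-0.1, -1, 0, 0, 0, 0], [-0.1, -1, 0, 0, 0, 0], [-0.1, -1, 0, 0, 0, 0], [-0.1, -1, 0, 0, 0, 0], [-0.1, -1, 0, 0, 0, 0], [-0.1, -1, 0, 0, 0, 0], [-0.1, -1, 0, 0, 0, 0], [-0.1, -1, 0, 0, 0, 0], [-0.1, -1, 0, 0, 0, 0], [-0.1, -1, 0, 0, 0, 0], [-0.1, -1, 0, 0, 0, 0], [-0.04, -0.36, 0, 0, 0, 0]]}}

```text
time: 9.25
tool_pos: [530.3, -66.6, 358.5]
eef_rot: [179.9, 0.0, 21.8]
ft_force: [-0.4, -0.3, -0.6]
grip_width: 55.3
finger_force: 0.0
```

Call:
{"op": "move_arm", "data": {"plan": [[0, 0, 0, 0, 0, 0], [0, 0, 0, 0, 0, 0]]}}

```text
time: 9.42
tool_pos: [531.1, -61.9, 358.3]
eef_rot: [-180.0, -0.0, 22.1]
ft_force: [0.1, 0.9, -0.1]
grip_width: 55.2
finger_force: 0.0
```

Call:
{"op": "move_arm", "data": {"plan": [[0, 0, -1, 0, 0, 0], [0, 0, -1, 0, 0, 0], [0, 0, -1, 0, 0, 0], [0, 0, -0.6, 0, 0, 0], [0, 0, -0.28, 0, 0, 0], [0, 0, 0, 0, 0, 0], [0, 0, 0, 0, 0, 0]]}}

```text
time: 10.0
tool_pos: [531.5, -61.0, 261.2]
eef_rot: [-180.0, -0.0, 22.3]
ft_force: [0.9, -1.0, 1.0]
grip_width: 55.6
finger_force: 0.0
```

Call:
{"op": "move_arm", "data": {"plan": [[0, 0, 0, 0, 0, 0], [0, 0, 0, 0, 0, 0], [0, 0, 0, 0, 0, 0], [0, 0, 0, 0, 0, 0], [0, 0, 0, 0, 0, 0], [0, 0, 0, 0, 0, 0]], "jaw": 0}}

```text
time: 10.5
tool_pos: [531.7, -62.5, 262.2]
eef_rot: [179.9, -0.1, 22.1]
ft_force: [-0.0, 0.1, 6.6]
grip_width: 28.4
finger_force: 59.2
```

Call:
{"op": "move_arm", "data": {"plan": [[0, 0, 0.4, 0, 0, 0], [0, 0, 0.8, 0, 0, 0], [0, 0, 1, 0, 0, 0], [0, 0, 1, 0, 0, 0], [0, 0, 0.8, 0, 0, 0], [-0.1, 0.4, 0, 0, 0, 0], [-0.1, 0.8, 0, 0, 0, 0], [-0.1, 1, 0, 0, 0, 0], [-0.1, 1, 0, 0, 0, 0], [-0.1, 1, 0, 0, 0, 0], [-0.1, 1, 0, 0, 0, 0], [-0.1, 1, 0, 0, 0, 0]]}}

```text
time: 11.5
tool_pos: [512.2, 94.0, 360.4]
eef_rot: [-180.0, 0.1, 22.2]
ft_force: [-0.8, -0.5, -2.3]
grip_width: 28.4
finger_force: 59.4
```

Call:
{"op": "move_arm", "data": {"plan": [[-0.1, 1, 0, 0, 0, 0], [-0.1, 1, 0, 0, 0, 0], [-0.1, 1, 0, 0, 0, 0], [-0.1, 1, 0, 0, 0, 0], [-0.1, 1, 0, 0, 0, 0], [-0.1, 1, 0, 0, 0, 0], [0, 1, 0, 0, 0, 0], [0, 1, 0, 0, 0, 0], [0, 0.84, 0, 0, 0, 0], [0, 0.4, 0, 0, 0, 0], [0, 0, -1, 0, 0, 0], [0, 0, -1, 0, 0, 0]]}}

```text
time: 12.5
tool_pos: [498.3, 324.8, 311.5]
eef_rot: [-179.9, -0.2, 22.3]
ft_force: [0.3, -0.4, -1.9]
grip_width: 28.2
finger_force: 59.5
```

Call:
{"op": "move_arm", "data": {"plan": [[0, 0, -1, 0, 0, 0], [0, 0, -0.6, 0, 0, 0], [0, 0, -0.4, 0, 0, 0], [0, 0, -0.2, 0, 0, 0], [0, 0, 0, 0, 0, 0], [0, 0, 0, 0, 0, 0]]}}

```text
time: 13.0
tool_pos: [498.7, 323.5, 256.3]
eef_rot: [-180.0, -0.0, 22.1]
ft_force: [-0.1, -0.1, -1.5]
grip_width: 28.5
finger_force: 59.6
```

Call:
{"op": "move_arm", "data": {"plan": [[0, 0, -0.06, 0, 0, 0], [0, 0, 0, 0, 0, 0], [0, 0, -0.04, 0, 0, 0], [0, 0, 0, 0, 0, 0], [0, 0, 0, 0, 0, 0]]}}

```text
time: 13.42
tool_pos: [498.8, 323.7, 254.3]
eef_rot: [-180.0, -0.1, 22.2]
ft_force: [-0.6, -0.1, 4.0]
grip_width: 28.1
finger_force: 60.0
```

Call:
{"op": "move_arm", "data": {"plan": [[0, 0, 0, 0, 0, 0], [0, 0, 0, 0, 0, 0], [0, 0, 0, 0, 0, 0], [0, 0, 0.4, 0, 0, 0], [0, 0, 1, 0, 0, 0], [0, 0, 1, 0, 0, 0], [0, 0, 1, 0, 0, 0], [0, 0, 0.8, 0, 0, 0], [0, -0.9, 0, 0, 0, 0], [0, -1, 0, 0, 0, 0], [0.3, -1, 0, 0, 0, 0], [0.3, -1, 0, 0, 0, 0]], "jaw": 0.65}}

```text
time: 14.42
tool_pos: [513.0, 225.3, 359.3]
eef_rot: [-180.0, -0.0, 22.2]
ft_force: [0.6, -0.5, -0.6]
grip_width: 55.8
finger_force: 0.0
```

Call:
{"op": "move_arm", "data": {"plan": [[0.3, -1, 0, 0, 0, 0], [0.3, -1, 0, 0, 0, 0], [0.3, -1, 0, 0, 0, 0], [0.3, -1, 0, 0, 0, 0], [0.3, -1, 0, 0, 0, 0], [0.3, -1, 0, 0, 0, 0], [0.3, -1, 0, 0, 0, 0], [0.3, -1, 0, 0, 0, 0], [0.3, -1, 0, 0, 0, 0], [0.3, -1, 0, 0, 0, 0], [0.4, -1, 0, 0, 0, 0], [0.4, -1, 0, 0, 0, 0]]}}

```text
time: 15.42
tool_pos: [608.5, -75.2, 359.1]
eef_rot: [180.0, -0.0, 22.2]
ft_force: [-0.4, 0.8, 0.8]
grip_width: 55.4
finger_force: 0.0
```

Call:
{"op": "move_arm", "data": {"plan": [[0, -0.46, 0, 0, 0, 0], [0, 0, 0, 0, 0, 0], [0, 0, 0, 0, 0, 0]]}}

```text
time: 15.67
tool_pos: [607.9, -85.3, 358.5]
eef_rot: [-179.9, 0.0, 22.1]
ft_force: [-0.4, 0.7, 0.2]
grip_width: 55.2
finger_force: 0.0
```

Run:
```python
from h import *
t=optics.camera('top');s=optics.camera('side')
cv2.imwrite('pics/s3.png',np.hstack([s['img'][0:420,100:380],t['img'][:,60:340]]))
print(robot.get_state()['tool_pos'])
for n,c in(('t',t),('s',s)):
  for k in('yellow','blue'):
    for st,ce in comps(cmask(c['img'],k)): print(n,k,st,ce.round(1),ray(c,*ce,11).round(1))
```

```text
[607.94347525 -83.10828588 358.48108316]
t yellow [224 201  17  25 350] [232.4 212.7] [563.9  23.5]
t yellow [ 86 202  18  14 196] [ 94.2 208.6] [581.  356.3]
t yellow [ 406  216   81   88 2621] [445.8 259. ] [ 442.4 -481.2]
t blue [66 74  9 20 37] [71.7 82.8] [898.1 420.9]
t blue [50 91 13  8 20] [55.  95.4] [866.7 461.5]
t blue [ 85 234  17  13 183] [ 93.1 240. ] [505.4 356.9]
s yellow [ 334  142   70   26 1038] [368.2 154.3] [ 442.  -480.6]
s yellow [256 235  28  18 391] [269.4 243.7] [562.6  12.8]
s yellow [188 300  19  24 351] [197.1 311.6] [616.7 252.6]
s blue [281 220  25  16 319] [293.  227.9] [531.9 -61.6]
s blue [226 312  18  23 347] [234.9 322.9] [536.4 252.9]
```

View pics/s3.png

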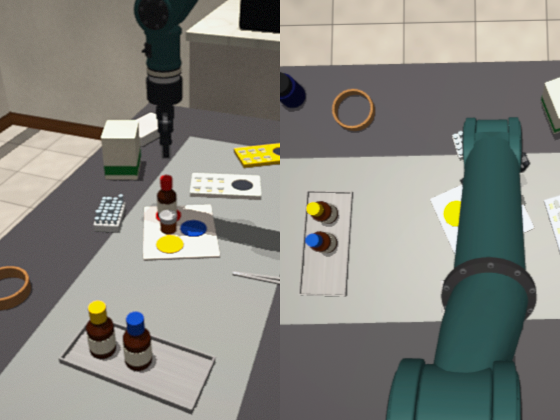

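Call:
{"op": "move_arm", "data": {"plan": [[0, 0, -1, 0, 0, 0], [0, 0, -1, 0, 0, 0], [0, 0, -1, 0, 0, 0], [0, 0, -0.6, 0, 0, 0], [0, 0, -0.28, 0, 0, 0], [0, 0, 0, 0, 0, 0], [0, 0, 0, 0, 0, 0]]}}

```text
time: 16.35
tool_pos: [608.7, -84.1, 261.8]
eef_rot: [-180.0, -0.0, 22.3]
ft_force: [-0.0, -0.7, 0.2]
grip_width: 55.7
finger_force: 0.0
```

Call:
{"op": "move_arm", "data": {"plan": [[0, 0, 0, 0, 0, 0], [0, 0, 0, 0, 0, 0], [0, 0, 0, 0, 0, 0], [0, 0, 0, 0, 0, 0], [0, 0, 0, 0, 0, 0], [0, 0, 0, 0, 0, 0]], "jaw": 0}}

```text
time: 16.85
tool_pos: [609.3, -85.6, 262.9]
eef_rot: [179.9, -0.1, 22.1]
ft_force: [-0.1, 0.0, 6.4]
grip_width: 28.5
finger_force: 59.3
```

Call:
{"op": "move_arm", "data": {"plan": [[0, 0, 0.4, 0, 0, 0], [0, 0, 0.8, 0, 0, 0], [0, 0, 1, 0, 0, 0], [0, 0, 1, 0, 0, 0], [0, 0, 0.8, 0, 0, 0], [-0.6, 0.4, 0, 0, 0, 0], [-0.6, 0.8, 0, 0, 0, 0], [-0.6, 1, 0, 0, 0, 0], [-0.6, 1, 0, 0, 0, 0], [-0.6, 1, 0, 0, 0, 0], [-0.6, 1, 0, 0, 0, 0], [-0.6, 1, 0, 0, 0, 0]]}}

```text
time: 17.85
tool_pos: [502.1, 70.4, 361.7]
eef_rot: [-180.0, 0.0, 22.1]
ft_force: [-0.1, 1.6, -1.1]
grip_width: 28.6
finger_force: 59.4
```

Call:
{"op": "move_arm", "data": {"plan": [[-0.6, 1, 0, 0, 0, 0], [-0.6, 1, 0, 0, 0, 0], [-0.6, 1, 0, 0, 0, 0], [-0.6, 1, 0, 0, 0, 0], [-0.6, 1, 0, 0, 0, 0], [0, 1, 0, 0, 0, 0], [0, 1, 0, 0, 0, 0], [0, 1, 0, 0, 0, 0], [0, 1, 0, 0, 0, 0], [0, 0.9, 0, 0, 0, 0], [0, 0.4, 0, 0, 0, 0], [0, 0, -1, 0, 0, 0]]}}

```text
time: 18.85
tool_pos: [429.5, 331.4, 340.3]
eef_rot: [-179.7, -0.6, 22.4]
ft_force: [1.4, -0.0, -1.2]
grip_width: 28.2
finger_force: 59.5
```

Call:
{"op": "move_arm", "data": {"plan": [[0, 0, -1, 0, 0, 0], [0, 0, -1, 0, 0, 0], [0, 0, -0.6, 0, 0, 0], [0, 0, -0.4, 0, 0, 0], [0, 0, -0.2, 0, 0, 0], [0, 0, 0, 0, 0, 0], [0, 0, 0, 0, 0, 0]]}}

```text
time: 19.43
tool_pos: [428.8, 327.0, 257.1]
eef_rot: [-180.0, -0.1, 22.1]
ft_force: [-0.1, -0.8, -0.6]
grip_width: 28.5
finger_force: 59.6
```

Call:
{"op": "move_arm", "data": {"plan": [[0, 0, -0.06, 0, 0, 0], [0, 0, 0, 0, 0, 0], [0, 0, -0.05, 0, 0, 0], [0, 0, 0, 0, 0, 0], [0, 0, 0, 0, 0, 0]]}}

```text
time: 19.85
tool_pos: [428.9, 327.3, 254.9]
eef_rot: [-180.0, -0.1, 22.2]
ft_force: [-1.0, -0.6, 5.4]
grip_width: 28.3
finger_force: 60.3
```

Call:
{"op": "move_arm", "data": {"plan": [[0, 0, 0, 0, 0, 0], [0, 0, 0, 0, 0, 0], [0, 0, 0, 0, 0, 0], [0, 0, 0.4, 0, 0, 0], [0, 0, 1, 0, 0, 0], [0, 0, 1, 0, 0, 0], [0, 0, 1, 0, 0, 0], [0, 0, 0.8, 0, 0, 0], [0, 0, 0, 0, 0, 0]], "jaw": 0.8}}

```text
time: 20.6
tool_pos: [429.5, 328.0, 363.3]
eef_rot: [-179.8, -0.5, 22.2]
ft_force: [0.4, -0.4, 0.6]
grip_width: 68.1
finger_force: 0.0
```

Run:
```python
from h import *
t=optics.camera('top');s=optics.camera('side')
print(robot.get_state()['tool_pos'])
for n,c in(('t',t),('s',s)):
  for k in('yellow','blue','red'):
    for st,ce in comps(cmask(c['img'],k),60): print(n,k,st,ce.round(1),ray(c,*ce,11).round(1))
a=cv2.resize(t['img'][170:270,205:395],None,fx=4,fy=4,interpolation=cv2.INTER_CUBIC)
cv2.imwrite('pics/s4.png',a)
a=cv2.resize(s['img'][130:270,220:420],None,fx=4,fy=4,interpolation=cv2.INTER_CUBIC)
cv2.imwrite('pics/s5.png',a)
```

```text
[428.55161118 327.10192557 359.87440078]
t yellow [223 201  26  25 522] [236.  213.1] [562.7  15.1]
t yellow [ 86 202  18  14 197] [ 94.3 208.6] [581.  356.2]
t yellow [ 406  216   81   88 2634] [445.7 258.9] [ 442.6 -480.9]
t blue [255 213  26  25 513] [267.2 225.1] [532.  -59.4]
t blue [ 85 234  17  13 174] [ 92.9 239.9] [505.6 357.6]
t red [266 181  26  26 516] [278.3 193.8] [607.4 -87.5]
t red [ 83 265  18  14 170] [ 91.8 271.9] [429.7 358. ]
s yellow [ 334  142   70   26 1032] [368.4 154.3] [ 441.4 -480.7]
s yellow [188 300  18  25 351] [197.  311.7] [616.7 252.8]
s blue [296 222  10  14  82] [301.  228.9] [512.9 -64.7]
s blue [226 312  18  24 353] [234.9 323.2] [536.1 253.6]
s red [264 325  20  25 391] [273.6 336.5] [456.6 257.8]
```

View pics/s4.png

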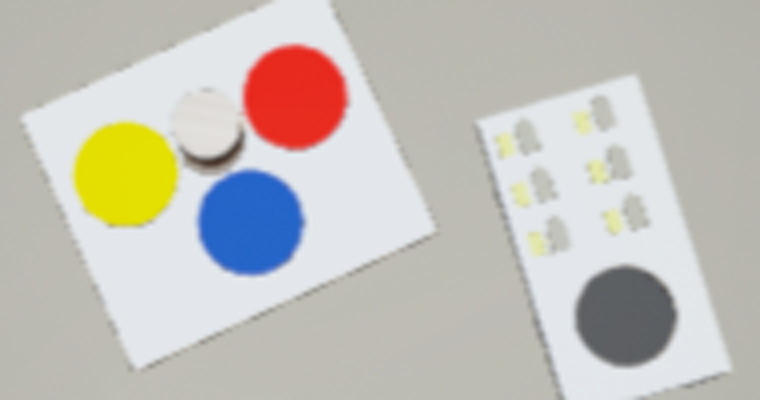

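View pics/s5.png

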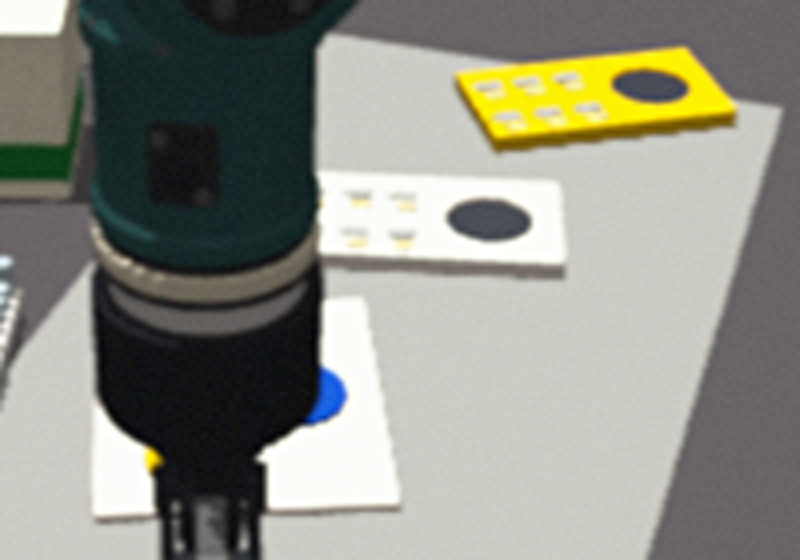

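Run:
```python
from h import *
t=optics.camera('top');s=optics.camera('side')
P=dict(yellow=(569.7,321.8),blue=(498.8,323.6),red=(428.9,327.2))
a=np.linspace(0,6.28,60)
for k,(x,y) in P.items():
  for n,c,roi in(('t',t,(0,150)),('s',s,(180,300))):
    st,ce=[q for q in comps(cmask(c['img'],k),60) if roi[0]<q[1][0]<roi[1] and q[1][1]>195 and (n=='t' or q[1][1]>280)][0]
    pts=np.array([proj(c,(x+15*np.cos(b),y+15*np.sin(b),z)) for b in a for z in(84,111)],np.float32)
    m=cv2.moments(cv2.convexHull(pts)); pc=np.array([m['m10'],m['m01']])/m['m00']
    print(k,n,(ray(c,*ce,100)-ray(c,*pc,100)).round(1),st[4],m['m00'])
```

```text
yellow t [-0.6  3. ] 196 199.9054497454199
yellow s [-0.7 -1.1] 351 392.0120797138661
blue t [0.2 2.4] 174 202.302814234572
blue s [-0.2 -2.2] 351 410.5155684647616
red t [-1.8 -1.3] 150 206.4579122205032
red s [ 0.1 -1.9] 395 434.48271136544645
```

Call:
{"op": "move_arm", "data": {"plan": [[0.2, -1, 0, 0, 0, 0], [0.42, -1, 0, 0, 0, 0], [0.42, -1, 0, 0, 0, 0], [0.42, -1, 0, 0, 0, 0], [0.42, -1, 0, 0, 0, 0], [0.42, -1, 0, 0, 0, 0], [0.42, -1, 0, 0, 0, 0], [0.42, -1, 0, 0, 0, 0], [0.42, -1, 0, 0, 0, 0], [0.42, -1, 0, 0, 0, 0], [0.42, -1, 0, 0, 0, 0], [0.42, -1, 0, 0, 0, 0]]}}

```text
time: 21.8
tool_pos: [548.8, 25.7, 357.2]
eef_rot: [-179.9, 0.2, 22.2]
ft_force: [0.9, 0.2, 0.4]
grip_width: 68.3
finger_force: 0.0
```

Call:
{"op": "move_arm", "data": {"plan": [[0.48, -1, 0, 0, 0, 0], [0.48, -1, 0, 0, 0, 0], [0.48, -0.63, 0, 0, 0, 0], [0, 0, -1, 0, 0, 0], [0, 0, -1, 0, 0, 0], [0, 0, -1, 0, 0, 0], [0, 0, -1, 0, 0, 0], [0, 0, 0, 0, 0, 0], [0, 0, 0, 0, 0, 0]]}}

```text
time: 22.55
tool_pos: [583.9, -38.6, 256.6]
eef_rot: [-179.9, 0.3, 22.2]
ft_force: [0.5, -0.5, 1.3]
grip_width: 68.4
finger_force: 0.0
```

Call:
{"op": "move_arm", "data": {"plan": [[0, 0, -1, 0, 0, 0], [0, 0, -1, 0, 0, 0], [0, 0, -0.4, 0, 0, 0], [0, 0, -0.2, 0, 0, 0], [0, 0, 0, 0, 0, 0], [0, 0, 0, 0, 0, 0]]}}

```text
time: 23.05
tool_pos: [585.5, -38.7, 194.7]
eef_rot: [180.0, -0.1, 22.2]
ft_force: [-0.4, -0.8, 0.5]
grip_width: 68.4
finger_force: 0.0
```

Call:
{"op": "move_arm", "data": {"plan": [[0, 0, 0, 0, 0, 0], [0, 0, 0, 0, 0, 0], [0, 0, 0, 0, 0, 0], [0, 0, 0, 0, 0, 0], [0, 0, 0, 0, 0, 0], [0, 0, 0, 0, 0, 0]], "jaw": 0}}

```text
time: 23.55
tool_pos: [585.5, -38.7, 195.2]
eef_rot: [179.9, -0.1, 22.2]
ft_force: [-0.9, 1.3, 5.4]
grip_width: 39.4
finger_force: 59.6
```

Call:
{"op": "move_arm", "data": {"plan": [[0, 0, 0.4, 0, 0, 0], [0, 0, 1, 0, 0, 0], [0, 0, 1, 0, 0, 0], [-0.2, -0.5, 0, 0, 0, 0], [-0.44, -1, 0, 0, 0, 0], [-0.44, -1, 0, 0, 0, 0], [-0.44, -1, 0, 0, 0, 0], [-0.44, -1, 0, 0, 0, 0], [-0.44, -1, 0, 0, 0, 0], [-0.44, -1, 0, 0, 0, 0], [-0.44, -1, 0, 0, 0, 0], [-0.44, -1, 0, 0, 0, 0]]}}

```text
time: 24.55
tool_pos: [490.7, -252.7, 254.0]
eef_rot: [180.0, 0.0, 22.1]
ft_force: [0.1, -0.8, -0.9]
grip_width: 39.2
finger_force: 60.4
```

Call:
{"op": "move_arm", "data": {"plan": [[-0.44, -0.8, 0, 0, 0, 0], [-0.4, -0.55, 0, 0, 0, 0], [0, 0, 0, 0, 0, 0], [0, 0, -1, 0, 0, 0], [0, 0, -0.4, 0, 0, 0], [0, 0, 0, 0, 0, 0], [0, 0, 0, 0, 0, 0]]}}

```text
time: 25.13
tool_pos: [471.0, -284.0, 218.2]
eef_rot: [-179.9, 0.1, 22.2]
ft_force: [0.5, 0.7, -0.1]
grip_width: 39.2
finger_force: 60.5
```

Run:
```python
from h import *
t=optics.camera('top');s=optics.camera('side')
print([robot.get_state()['tool_pos'].round(1) for _ in range(2)])
a=cv2.resize(t['img'][200:290,320:410],None,fx=4.4,fy=4.4,interpolation=cv2.INTER_CUBIC)
b=cv2.resize(s['img'][130:220,300:390],None,fx=4.4,fy=4.4,interpolation=cv2.INTER_CUBIC)
cv2.imwrite('pics/s6.png',np.hstack([a,b]))
```

```text
[array([ 471.5, -284.4,  219.1]), array([ 471.5, -284.4,  219.1])]
```

View pics/s6.png

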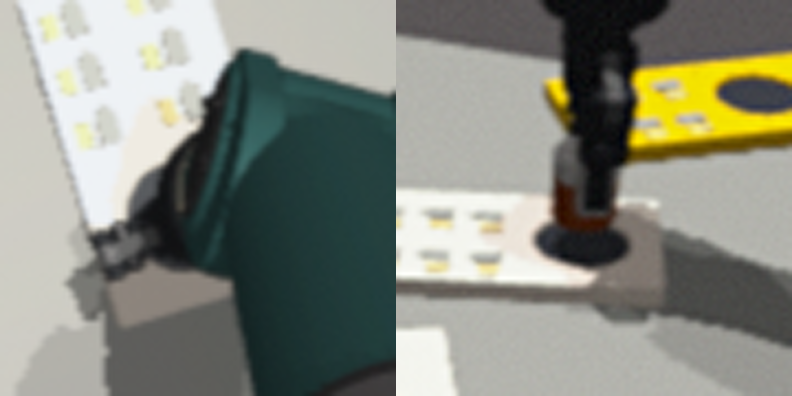

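Call:
{"op": "move_arm", "data": {"plan": [[0, 0, -0.4, 0, 0, 0], [0, 0, -0.3, 0, 0, 0], [0, 0, -0.12, 0, 0, 0], [0, 0, 0, 0, 0, 0], [0, 0, 0, 0, 0, 0]]}}

```text
time: 25.65
tool_pos: [470.9, -284.8, 197.8]
eef_rot: [-180.0, 0.0, 22.2]
ft_force: [0.5, 0.5, -0.2]
grip_width: 39.2
finger_force: 60.5
```

Call:
{"op": "move_arm", "data": {"plan": [[0, 0, -0.06, 0, 0, 0], [0, 0, 0, 0, 0, 0], [0, 0, 0, 0, 0, 0]]}}

```text
time: 25.9
tool_pos: [471.0, -285.0, 196.8]
eef_rot: [180.0, -0.0, 22.2]
ft_force: [-0.3, -0.5, -1.2]
grip_width: 39.2
finger_force: 60.5
```

Call:
{"op": "move_arm", "data": {"plan": [[0, 0, -0.05, 0, 0, 0], [0, 0, 0, 0, 0, 0], [0, 0, 0, 0, 0, 0]]}}

```text
time: 26.15
tool_pos: [471.1, -285.0, 196.2]
eef_rot: [180.0, -0.0, 22.2]
ft_force: [-1.5, 1.4, 5.0]
grip_width: 39.5
finger_force: 61.0
```

Call:
{"op": "move_arm", "data": {"plan": [[0, 0, 0, 0, 0, 0], [0, 0, 0, 0, 0, 0], [0, 0, 0, 0, 0, 0], [0, 0, 0.4, 0, 0, 0], [0, 0, 1, 0, 0, 0], [0, 0, 1, 0, 0, 0], [0, 0, 1, 0, 0, 0], [0.2, 1, 1, 0, 0, 0], [0.2, 1, 1, 0, 0, 0], [0.2, 1, 1, 0, 0, 0], [0.2, 1, 0.1, 0, 0, 0], [0.2, 1, 0, 0, 0, 0]], "jaw": 0.8}}

```text
time: 27.15
tool_pos: [496.6, -159.0, 360.8]
eef_rot: [179.8, -0.2, 22.1]
ft_force: [0.1, 0.4, -0.3]
grip_width: 68.2
finger_force: 0.0
```

Call:
{"op": "move_arm", "data": {"plan": [[0.2, 1, 0, 0, 0, 0], [0.2, 1, 0, 0, 0, 0], [0.2, 1, 0, 0, 0, 0], [0.2, 1, 0, 0, 0, 0], [0.2, 1, 0, 0, 0, 0], [0.2, 1, 0, 0, 0, 0], [0.2, 1, 0, 0, 0, 0], [0.2, 1, 0, 0, 0, 0], [0.2, 1, 0, 0, 0, 0], [0.2, 1, 0, 0, 0, 0], [0.2, 1, 0, 0, 0, 0], [0.2, 1, 0, 0, 0, 0]]}}

```text
time: 28.15
tool_pos: [555.8, 141.2, 358.5]
eef_rot: [180.0, -0.0, 22.2]
ft_force: [0.1, -0.8, -0.1]
grip_width: 68.4
finger_force: 0.0
```

Run:
```python
from h import *
t=optics.camera('top');s=optics.camera('side')
print([robot.get_state()['tool_pos'].round(1) for _ in range(2)])
a=cv2.resize(t['img'][215:285,325:395],None,fx=5.6,fy=5.6,interpolation=cv2.INTER_CUBIC)
b=cv2.resize(s['img'][150:220,305:375],None,fx=5.6,fy=5.6,interpolation=cv2.INTER_CUBIC)
cv2.imwrite('pics/s7.png',np.hstack([a,b]))
```

```text
[array([556.2, 145.7, 359. ]), array([556.2, 145.7, 359. ])]
```

View pics/s7.png

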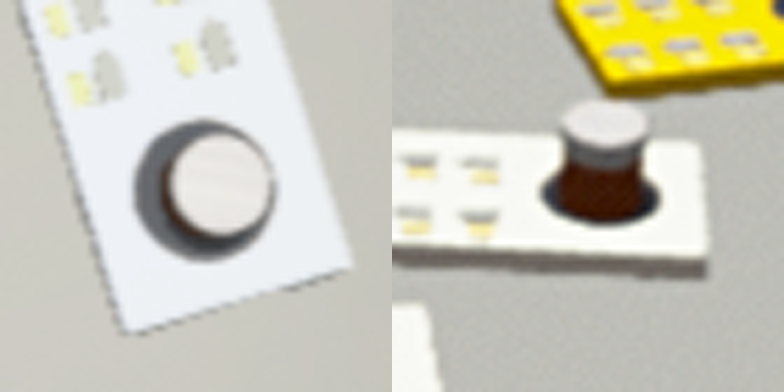

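Run:
```python
from h import *
t=optics.camera('top');s=optics.camera('side')
f=lambda x,y:(324.6+x/5.6,214.6+y/5.6)
print('lid',ray(t,*f(223,184),53),'well',ray(t,*f(205,191),11))
g=lambda x,y:(304.6+(x-392)/5.6,149.6+y/5.6)
print('lid s',ray(s,*g(604.5,124),53),'well s',ray(s,*g(600.5,194),11.5))
```

```text
lid [ 471.58237667 -283.35345068] well [ 470.91468367 -281.95246467]
lid s [ 472.5879486  -285.59445454] well s [ 472.74153928 -289.7995854 ]
```

Call:
{"op": "move_arm", "data": {"plan": [[0.1, 1, 0, 0, 0, 0], [0.1, 1, 0, 0, 0, 0], [0.1, 1, 0, 0, 0, 0], [0.1, 1, 0, 0, 0, 0], [0.1, 1, 0, 0, 0, 0], [0.04, 1, 0, 0, 0, 0], [0, 0.6, 0, 0, 0, 0], [0, 0.43, 0, 0, 0, 0], [0, 0, 0, 0, 0, 0], [0, 0, -1, 0, 0, 0], [0, 0, 0, 0, 0, 0], [0, 0, 0, 0, 0, 0]], "jaw": 0.65}}

```text
time: 29.35
tool_pos: [569.3, 313.1, 331.7]
eef_rot: [179.9, 0.3, 22.0]
ft_force: [0.2, -0.2, 0.2]
grip_width: 55.4
finger_force: 0.0
```

Call:
{"op": "move_arm", "data": {"plan": [[0, 0, -1, 0, 0, 0], [0, 0, -1, 0, 0, 0], [0, 0, -0.8, 0, 0, 0], [0, 0, -0.4, 0, 0, 0], [0, 0, 0, 0, 0, 0], [0, 0, 0, 0, 0, 0]]}}

```text
time: 29.85
tool_pos: [569.9, 315.3, 253.5]
eef_rot: [180.0, -0.0, 22.1]
ft_force: [-0.3, 0.6, -0.7]
grip_width: 55.8
finger_force: 0.0
```

Call:
{"op": "move_arm", "data": {"plan": [[0, 0, 0, 0, 0, 0], [0, 0, 0, 0, 0, 0], [0, 0, 0, 0, 0, 0], [0, 0, 0, 0, 0, 0], [0, 0, 0, 0, 0, 0], [0, 0, 0, 0, 0, 0]], "jaw": 0}}

```text
time: 30.35
tool_pos: [570.1, 316.8, 254.7]
eef_rot: [-179.9, -0.2, 22.2]
ft_force: [-0.7, 0.0, 7.2]
grip_width: 28.6
finger_force: 59.1
```

Call:
{"op": "move_arm", "data": {"plan": [[0, 0, 0.4, 0, 0, 0], [0, 0, 0.8, 0, 0, 0], [0, 0, 1, 0, 0, 0], [0, 0, 1, 0, 0, 0], [0, 0, 1, 0, 0, 0], [0, -0.4, 0, 0, 0, 0], [0, -0.8, 0, 0, 0, 0], [0, -1, 0, 0, 0, 0], [0, -1, 0, 0, 0, 0], [0, -1, 0, 0, 0, 0], [0, -1, 0, 0, 0, 0], [0, -1, 0, 0, 0, 0]]}}

```text
time: 31.35
tool_pos: [568.6, 158.5, 357.2]
eef_rot: [180.0, 0.1, 22.1]
ft_force: [1.0, -0.4, -1.4]
grip_width: 28.8
finger_force: 59.2
```

Call:
{"op": "move_arm", "data": {"plan": [[0, -1, 0, 0, 0, 0], [0, -1, 0, 0, 0, 0], [0, -1, 0, 0, 0, 0], [-0.1, -1, 0, 0, 0, 0], [-0.1, -1, 0, 0, 0, 0], [-0.1, -0.6, 0, 0, 0, 0], [0, -0.34, 0, 0, 0, 0], [0, 0, -1, 0, 0, 0], [0, 0, -1, 0, 0, 0], [0, 0, 0, 0, 0, 0], [0, 0, 0, 0, 0, 0], [0, 0, 0, 0, 0, 0]]}}

```text
time: 32.35
tool_pos: [562.3, 12.8, 308.5]
eef_rot: [-180.0, -0.0, 22.2]
ft_force: [-0.0, -0.3, -0.7]
grip_width: 28.6
finger_force: 59.4
```

Run:
```python
from h import *
t=optics.camera('top');s=optics.camera('side')
print([robot.get_state()['tool_pos'].round(1) for _ in range(2)])
b=cv2.resize(s['img'][130:280,200:350],None,fx=4,fy=4,interpolation=cv2.INTER_CUBIC)
cv2.imwrite('pics/s8.png',b)
```

```text
[array([562.6,  12.8, 309.2]), array([562.6,  12.8, 309.2])]
```

View pics/s8.png

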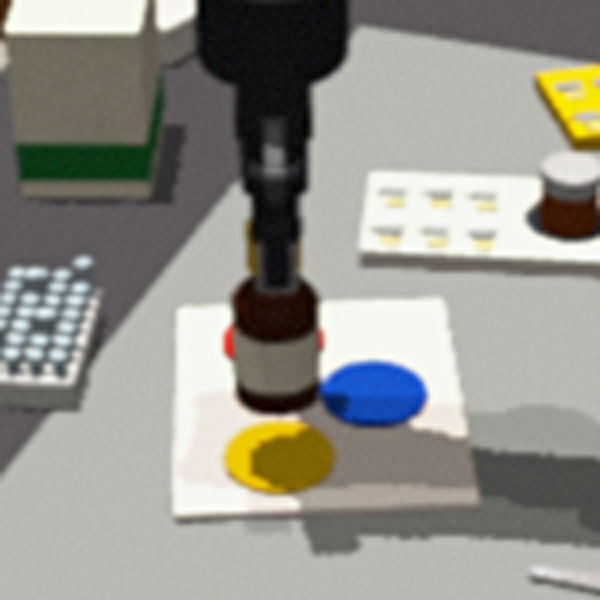

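Call:
{"op": "move_arm", "data": {"plan": [[0, 0, -0.8, 0, 0, 0], [0, 0, -0.6, 0, 0, 0], [0, 0, -0.3, 0, 0, 0], [0, 0, -0.08, 0, 0, 0], [0, 0, 0, 0, 0, 0], [0, 0, 0, 0, 0, 0]]}}

```text
time: 32.95
tool_pos: [562.5, 12.4, 264.3]
eef_rot: [180.0, -0.1, 22.2]
ft_force: [0.6, -0.4, -1.3]
grip_width: 28.6
finger_force: 59.5
```

Call:
{"op": "move_arm", "data": {"plan": [[0, 0, -0.05, 0, 0, 0], [0, 0, 0, 0, 0, 0], [0, 0, 0, 0, 0, 0]]}}

```text
time: 33.2
tool_pos: [562.2, 12.3, 262.8]
eef_rot: [180.0, -0.1, 22.2]
ft_force: [0.4, 0.6, 0.1]
grip_width: 28.9
finger_force: 59.5
```

Call:
{"op": "move_arm", "data": {"plan": [[0, 0, -0.04, 0, 0, 0], [0, 0, 0, 0, 0, 0], [0, 0, 0, 0, 0, 0]]}}

```text
time: 33.45
tool_pos: [562.6, 12.6, 262.6]
eef_rot: [180.0, -0.1, 22.2]
ft_force: [-1.3, 1.4, 6.8]
grip_width: 28.4
finger_force: 60.2
```

Call:
{"op": "move_arm", "data": {"plan": [[0, 0, 0, 0, 0, 0], [0, 0, 0, 0, 0, 0], [0, 0, 0, 0, 0, 0], [0, 0, 0.4, 0, 0, 0], [0, 0, 1, 0, 0, 0], [0, 0, 1, 0, 0, 0], [0, 0, 1, 0, 0, 0], [0, 0, 0.6, 0, 0, 0], [-0.4, 1, 0, 0, 0, 0], [-0.4, 1, 0, 0, 0, 0], [-0.4, 1, 0, 0, 0, 0], [-0.4, 1, 0, 0, 0, 0]], "jaw": 0.65}}

```text
time: 34.45
tool_pos: [521.4, 113.1, 362.0]
eef_rot: [180.0, -0.0, 22.1]
ft_force: [-0.2, 0.2, 0.1]
grip_width: 55.8
finger_force: 0.0
```

Call:
{"op": "move_arm", "data": {"plan": [[-0.42, 1, 0, 0, 0, 0], [-0.42, 1, 0, 0, 0, 0], [-0.42, 1, 0, 0, 0, 0], [-0.42, 1, 0, 0, 0, 0], [-0.42, 1, 0, 0, 0, 0], [-0.42, 1, 0, 0, 0, 0], [-0.42, 1, 0, 0, 0, 0], [-0.42, 1, 0, 0, 0, 0], [-0.4, 0.6, 0, 0, 0, 0], [0, 0, 0, 0, 0, 0], [0, 0, 0, 0, 0, 0], [0, 0, 0, 0, 0, 0]]}}

```text
time: 35.45
tool_pos: [428.4, 326.3, 361.4]
eef_rot: [179.9, 0.0, 22.1]
ft_force: [0.3, -0.1, -1.1]
grip_width: 55.6
finger_force: 0.0
```

Target TCP (428.9, 327.2, 255).

Call:
{"op": "move_arm", "data": {"plan": [[0, 0.03, -1, 0, 0, 0], [0, 0, -1, 0, 0, 0], [0, 0, -1, 0, 0, 0], [0, 0, -0.8, 0, 0, 0], [0, 0, -0.45, 0, 0, 0], [0, 0, 0, 0, 0, 0], [0, 0, 0, 0, 0, 0]]}}

```text
time: 36.03
tool_pos: [428.7, 327.2, 254.9]
eef_rot: [180.0, 0.0, 22.1]
ft_force: [0.7, -0.4, 0.1]
grip_width: 55.6
finger_force: 0.0
```

Call:
{"op": "move_arm", "data": {"plan": [[0, 0, 0, 0, 0, 0], [0, 0, 0, 0, 0, 0], [0, 0, 0, 0, 0, 0], [0, 0, 0, 0, 0, 0], [0, 0, 0, 0, 0, 0], [0, 0, 0, 0, 0, 0]], "jaw": 0}}

```text
time: 36.53
tool_pos: [428.8, 328.0, 256.4]
eef_rot: [180.0, -0.1, 22.1]
ft_force: [1.1, -2.4, 6.1]
grip_width: 28.2
finger_force: 59.0
```

Call:
{"op": "move_arm", "data": {"plan": [[0, 0, 0.4, 0, 0, 0], [0, 0, 0.8, 0, 0, 0], [0, 0, 1, 0, 0, 0], [0, 0, 1, 0, 0, 0], [0, 0, 1, 0, 0, 0], [0, 0, 1, 0, 0, 0], [0, 0, 0.8, 0, 0, 0], [0, -0.5, 0, 0, 0, 0], [0, -1, 0, 0, 0, 0], [0, -1, 0, 0, 0, 0], [0, -1, 0, 0, 0, 0], [0.6, -1, 0, 0, 0, 0]]}}

```text
time: 37.53
tool_pos: [439.4, 213.6, 403.8]
eef_rot: [180.0, 0.3, 22.3]
ft_force: [-0.7, -0.2, -1.7]
grip_width: 28.6
finger_force: 59.3
```

Call:
{"op": "move_arm", "data": {"plan": [[0.6, -1, 0, 0, 0, 0], [0.6, -1, 0, 0, 0, 0], [0.6, -1, 0, 0, 0, 0], [0.6, -1, 0, 0, 0, 0], [0.6, -1, 0, 0, 0, 0], [0.6, -1, 0, 0, 0, 0], [0.6, -1, 0, 0, 0, 0], [0.6, -1, 0, 0, 0, 0], [0.6, -1, 0, 0, 0, 0], [0.6, -1, 0, 0, 0, 0], [0.6, -1, 0, 0, 0, 0], [0.05, -0.8, 0, 0, 0, 0]]}}

```text
time: 38.53
tool_pos: [610.5, -82.3, 404.1]
eef_rot: [179.9, -0.1, 22.1]
ft_force: [0.7, 0.2, -1.6]
grip_width: 28.3
finger_force: 59.3
```

Call:
{"op": "move_arm", "data": {"plan": [[0, -0.3, 0, 0, 0, 0], [0, 0, 0, 0, 0, 0], [0, 0, 0, 0, 0, 0], [0, 0, 0, 0, 0, 0]]}}

```text
time: 38.87
tool_pos: [608.5, -84.8, 404.6]
eef_rot: [-179.9, 0.0, 22.3]
ft_force: [-0.6, 0.8, -2.1]
grip_width: 28.6
finger_force: 59.4
```

Call:
{"op": "move_arm", "data": {"plan": [[0.04, -0.12, 0, 0, 0, 0], [0, 0, -1, 0, 0, 0], [0, 0, -1, 0, 0, 0], [0, 0, -1, 0, 0, 0], [0, 0, -1, 0, 0, 0], [0, 0, 0, 0, 0, 0], [0, 0, 0, 0, 0, 0], [0, 0, 0, 0, 0, 0]]}}

```text
time: 39.53
tool_pos: [611.0, -89.2, 306.2]
eef_rot: [180.0, -0.1, 22.2]
ft_force: [0.4, 1.0, -1.9]
grip_width: 28.5
finger_force: 59.4
```

Run:
```python
from h import *
t=optics.camera('top');s=optics.camera('side')
a=[]
for _ in range(4):
  a.append(robot.get_state()['tool_pos'].round(1)); optics.camera('side')
print(a)
t=optics.camera('top')
for st,ce in comps(cmask(t['img'],'yellow'),60): print(st,ce)
```

```text
[array([611.2, -89.6, 306.9]), array([611.1, -89.8, 306.9]), array([610.9, -89.9, 306.7]), array([610.7, -89.9, 306.4])]
[223 201  26  25 345] [235.86376812 211.30434783]
[ 406  216   81   88 2619] [445.78655976 258.94692631]
```

Call:
{"op": "move_arm", "data": {"plan": [[-0.03, 0.05, -0.6, 0, 0, 0], [0, 0, -0.6, 0, 0, 0], [0, 0, -0.3, 0, 0, 0], [0, 0, -0.14, 0, 0, 0], [0, 0, 0, 0, 0, 0], [0, 0, 0, 0, 0, 0]]}}

```text
time: 40.38
tool_pos: [609.6, -88.6, 264.5]
eef_rot: [-180.0, 0.0, 22.2]
ft_force: [-0.9, 0.4, 0.4]
grip_width: 28.6
finger_force: 59.3
```

Call:
{"op": "move_arm", "data": {"plan": [[0, 0, -0.05, 0, 0, 0], [0, 0, 0, 0, 0, 0], [0, 0, 0, 0, 0, 0]]}}

```text
time: 40.63
tool_pos: [609.8, -88.7, 264.3]
eef_rot: [180.0, -0.0, 22.2]
ft_force: [-2.5, 0.9, 8.2]
grip_width: 28.5
finger_force: 60.1
```

Call:
{"op": "move_arm", "data": {"plan": [[0, 0, 0, 0, 0, 0], [0, 0, 0, 0, 0, 0], [0, 0, 0, 0, 0, 0], [0, 0, 0.4, 0, 0, 0], [0, 0, 1, 0, 0, 0], [0, 0, 1, 0, 0, 0], [0, 0, 1, 0, 0, 0], [0, 0, 0.6, 0, 0, 0], [-0.28, 1, 0, 0, 0, 0], [-0.28, 1, 0, 0, 0, 0], [-0.28, 1, 0, 0, 0, 0], [-0.28, 1, 0, 0, 0, 0]], "jaw": 0.65}}

```text
time: 41.63
tool_pos: [581.2, 12.1, 363.6]
eef_rot: [180.0, -0.1, 22.1]
ft_force: [0.1, 0.9, 0.3]
grip_width: 55.3
finger_force: 0.0
```

Call:
{"op": "move_arm", "data": {"plan": [[-0.28, 1, 0, 0, 0, 0], [-0.28, 1, 0, 0, 0, 0], [-0.28, 1, 0, 0, 0, 0], [-0.28, 1, 0, 0, 0, 0], [-0.28, 1, 0, 0, 0, 0], [-0.28, 1, 0, 0, 0, 0], [-0.28, 1, 0, 0, 0, 0], [-0.28, 1, 0, 0, 0, 0], [-0.28, 1, 0, 0, 0, 0], [-0.28, 1, 0, 0, 0, 0], [-0.28, 1, 0, 0, 0, 0], [-0.24, 1, 0, 0, 0, 0]]}}

```text
time: 42.63
tool_pos: [497.9, 312.5, 363.4]
eef_rot: [-180.0, -0.0, 22.2]
ft_force: [2.0, -0.3, -0.3]
grip_width: 55.7
finger_force: 0.0
```

Call:
{"op": "move_arm", "data": {"plan": [[0, 0.5, 0, 0, 0, 0], [0, 0, 0, 0, 0, 0], [0, 0, 0, 0, 0, 0], [0, 0, 0, 0, 0, 0]]}}

```text
time: 42.97
tool_pos: [499.3, 321.7, 362.6]
eef_rot: [179.9, 0.0, 22.0]
ft_force: [-0.0, -0.5, -0.4]
grip_width: 55.9
finger_force: 0.0
```

Target (498.8, 323.6, 254.5).

Call:
{"op": "move_arm", "data": {"plan": [[-0.02, 0.06, -1, 0, 0, 0], [0, 0, -1, 0, 0, 0], [0, 0, -1, 0, 0, 0], [0, 0, -0.8, 0, 0, 0], [0, 0, -0.5, 0, 0, 0], [0, 0, 0, 0, 0, 0], [0, 0, 0, 0, 0, 0]]}}

```text
time: 43.55
tool_pos: [498.6, 324.1, 255.0]
eef_rot: [179.9, 0.1, 22.1]
ft_force: [1.0, 0.1, 0.7]
grip_width: 55.5
finger_force: 0.0
```

Call:
{"op": "move_arm", "data": {"plan": [[0, 0, 0, 0, 0, 0], [0, 0, 0, 0, 0, 0], [0, 0, 0, 0, 0, 0], [0, 0, 0, 0, 0, 0], [0, 0, 0, 0, 0, 0], [0, 0, 0, 0, 0, 0]], "jaw": 0}}

```text
time: 44.05
tool_pos: [498.8, 325.3, 256.8]
eef_rot: [180.0, -0.2, 22.1]
ft_force: [-0.1, -2.0, 6.6]
grip_width: 28.0
finger_force: 59.1
```

Call:
{"op": "move_arm", "data": {"plan": [[0, 0, 0.4, 0, 0, 0], [0, 0, 0.8, 0, 0, 0], [0, 0, 1, 0, 0, 0], [0, 0, 1, 0, 0, 0], [0, 0, 1, 0, 0, 0], [0, 0, 1, 0, 0, 0], [0, 0, 0.8, 0, 0, 0], [0, -0.45, 0, 0, 0, 0], [0, -1, 0, 0, 0, 0], [0, -1, 0, 0, 0, 0], [0, -1, 0, 0, 0, 0], [0.1, -1, 0, 0, 0, 0]]}}

```text
time: 45.05
tool_pos: [499.0, 212.2, 404.2]
eef_rot: [180.0, 0.2, 22.2]
ft_force: [-0.7, -0.3, -1.6]
grip_width: 28.1
finger_force: 59.3
```

Call:
{"op": "move_arm", "data": {"plan": [[0.1, -1, 0, 0, 0, 0], [0.1, -1, 0, 0, 0, 0], [0.1, -1, 0, 0, 0, 0], [0.1, -1, 0, 0, 0, 0], [0.1, -1, 0, 0, 0, 0], [0.1, -1, 0, 0, 0, 0], [0.1, -1, 0, 0, 0, 0], [0.1, -1, 0, 0, 0, 0], [0.1, -1, 0, 0, 0, 0], [0.1, -1, 0, 0, 0, 0], [0.1, -0.7, 0, 0, 0, 0], [0.1, -0.4, 0, 0, 0, 0]]}}

```text
time: 46.05
tool_pos: [529.2, -66.7, 404.3]
eef_rot: [180.0, 0.2, 21.9]
ft_force: [-0.6, 0.3, -1.9]
grip_width: 28.3
finger_force: 59.3
```

Call:
{"op": "move_arm", "data": {"plan": [[0, 0, -1, 0, 0, 0], [0, 0, -1, 0, 0, 0], [0, 0, -1, 0, 0, 0], [0, 0, -1, 0, 0, 0], [0, 0, 0, 0, 0, 0], [0, 0, 0, 0, 0, 0], [0, 0, 0, 0, 0, 0]]}}

```text
time: 46.63
tool_pos: [530.8, -63.1, 305.9]
eef_rot: [180.0, -0.0, 22.2]
ft_force: [1.0, -0.7, -0.6]
grip_width: 28.6
finger_force: 59.4
```

Run:
```python
from h import *
a=[]
for _ in range(4):
  a.append(robot.get_state()['tool_pos'].round(1)); optics.camera('side')
print(a)
```

```text
[array([530.8, -63.1, 305.9]), array([531.1, -63.2, 306.5]), array([531.2, -63.3, 306.7]), array([531.1, -63.3, 306.8])]
```

Call:
{"op": "move_arm", "data": {"plan": [[0, 0.06, -0.6, 0, 0, 0], [0, 0, -0.6, 0, 0, 0], [0, 0, -0.3, 0, 0, 0], [0, 0, -0.14, 0, 0, 0], [0, 0, 0, 0, 0, 0], [0, 0, 0, 0, 0, 0]]}}

```text
time: 47.33
tool_pos: [530.9, -62.0, 264.9]
eef_rot: [180.0, -0.1, 22.2]
ft_force: [0.7, 0.0, -1.6]
grip_width: 28.5
finger_force: 59.3
```

Call:
{"op": "move_arm", "data": {"plan": [[0, 0, -0.05, 0, 0, 0], [0, 0, 0, 0, 0, 0], [0, 0, 0, 0, 0, 0]]}}

```text
time: 47.58
tool_pos: [531.1, -62.0, 264.7]
eef_rot: [179.9, -0.1, 22.2]
ft_force: [-2.1, -0.5, 8.1]
grip_width: 28.2
finger_force: 60.3
```

Contact; release, rise and retreat towards the tray side so both cameras see the stand.

Call:
{"op": "move_arm", "data": {"plan": [[0, 0, 0, 0, 0, 0], [0, 0, 0, 0, 0, 0], [0, 0, 0, 0, 0, 0], [0, 0, 0.4, 0, 0, 0], [0, 0, 1, 0, 0, 0], [0, 0, 1, 0, 0, 0], [0, 0, 1, 0, 0, 0], [0, 0, 1, 0, 0, 0], [0, 1, 0, 0, 0, 0], [0, 1, 0, 0, 0, 0], [0, 1, 0, 0, 0, 0], [0, 1, 0, 0, 0, 0]], "jaw": 0.65}}

```text
time: 48.58
tool_pos: [530.3, 38.8, 374.0]
eef_rot: [180.0, -0.1, 22.1]
ft_force: [-0.1, 0.6, 0.4]
grip_width: 55.2
finger_force: 0.0
```

Call:
{"op": "move_arm", "data": {"plan": [[0, 1, 0, 0, 0, 0], [0, 1, 0, 0, 0, 0], [0, 1, 0, 0, 0, 0], [0, 1, 0, 0, 0, 0], [0, 1, 0, 0, 0, 0], [0, 1, 0, 0, 0, 0], [0, 1, 0, 0, 0, 0], [0, 0, 0, 0, 0, 0], [0, 0, 0, 0, 0, 0]]}}

```text
time: 49.33
tool_pos: [530.1, 215.1, 373.5]
eef_rot: [-180.0, -0.0, 22.4]
ft_force: [0.1, -0.6, -0.8]
grip_width: 55.3
finger_force: 0.0
```

Run:
```python
from h import *
t=optics.camera('top');s=optics.camera('side')
a=cv2.resize(t['img'][165:265,205:305],None,fx=4,fy=4,interpolation=cv2.INTER_CUBIC)
b=cv2.resize(s['img'][165:265,235:335],None,fx=4,fy=4,interpolation=cv2.INTER_CUBIC)
cv2.imwrite('pics/s9.png',np.hstack([a,b]))
pads=dict(yellow=(562.7,15.1),blue=(532,-59.4),red=(607.4,-87.5))
aa=np.linspace(0,6.28,90)
# cap expected if centred on pad in the top image: compare original-vs-now cap-top ellipses
for k,(x,y) in pads.items():
    u,v=proj(t,(x,y,119)); print(k,'expected cap crop',(u-204.6)*4, (v-164.6)*4)
```

```text
yellow expected cap crop 107.46083981284448 170.67735721786562
blue expected cap crop 243.83910069215983 223.27295821952248
red expected cap crop 292.3400987016083 86.46852371371256
```

View pics/s9.png

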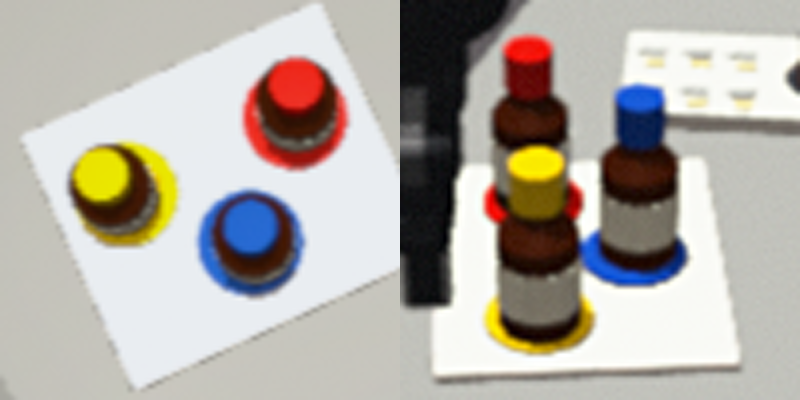

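Run:
```python
from h import *
cams={n:optics.camera(n) for n in('top','side')}
aa=np.linspace(0,6.28,90)
pads=dict(yellow=(562.7,15.1),blue=(532,-59.4),red=(607.4,-87.5))
for k in pads:
  for n,c in cams.items():
    out=[]
    for img in(cv2.imread(f'pics/{n}0.png'),c['img']):
      V=img.max(2); m=cmask(img,k)&((V>(190 if n=='top' else 0)).astype(np.uint8)*255)
      uv=proj(c,(*pads[k],119 if n=='top' else 106)).astype(int); w=np.zeros_like(m)
      cv2.circle(w,uv.tolist(),11 if n=='top' else 13,255,-1); m&=w
      b=max(comps(m,10),key=lambda q:q[0][4]); out.append((ray(c,*b[1],119 if n=='top' else 106).round(1),b[0][4]))
    print(k,n,out)
```

```text
yellow top [(array([564.9,  14.3]), np.int32(120)), (array([561.2,  19. ]), np.int32(130))]
yellow side [(array([566.2,   8.2]), np.int32(215)), (array([562.1,  13.5]), np.int32(231))]
blue top [(array([531.7, -61.9]), np.int32(88)), (array([530.3, -62.7]), np.int32(111))]
blue side [(array([532.2, -65. ]), np.int32(160)), (array([530.7, -66.5]), np.int32(161))]
red top [(array([609.6, -85.4]), np.int32(122)), (array([609.3, -89.6]), np.int32(125))]
red side [(array([610.3, -89.4]), np.int32(167)), (array([609.7, -93. ]), np.int32(169))]
```

```bash
cat > gap.py <<'E'
from h import *
P={'top':dict(yellow=(562.7,15.1),blue=(532,-59.4),red=(607.4,-87.5)),'side':dict(yellow=(562.6,12.8),blue=(531.9,-61.6),red=(607.3,-89.8))}
def run(tag,imgs,cams):
  for n,c in cams.items():
    img=cv2.GaussianBlur(imgs[n].astype(np.float32),(3,3),0.5); o=c['cam_to_world'][:2,3]
    for k,p in P[n].items():
      if n=='side' and k=='red': continue
      i0,i1={'yellow':([1,2],[0]),'blue':([0],[2]),'red':([2],[0,1])}[k]
      ch=img[...,i0].min(2)-img[...,i1].max(2)
      phi=np.arctan2(*(o-p)[::-1]); R=np.arange(14,42,.25); A=[];bi=[];bo=[]
      for th in phi+np.radians(np.arange(-75,76,5)):
        d=np.array([np.cos(th),np.sin(th)])
        uv=np.array([proj(c,(*(np.array(p)+r*d),11)) for r in R],np.float32)
        s=cv2.remap(ch,uv[None,:,0],uv[None,:,1],cv2.INTER_LINEAR)[0]
        w=(R>22)&(R<34); j=np.where(w)[0][s[w].argmax()]
        a=j
        while a>0 and s[a]>s[j]/2: a-=1
        b=j
        while b<len(R)-1 and s[b]>s[j]/2: b+=1
        if a>0 and b<len(R)-1 and s[j]>40: A.append([1,*d]); bi.append(R[a]); bo.append(R[b])
      if len(A)<8: print(tag,n,k,'few');continue
      A=np.array(A); fi=np.linalg.lstsq(A,np.array(bi),rcond=None)[0]; fo=np.linalg.lstsq(A,np.array(bo),rcond=None)[0]
      # radius-fixed (given sizes) version of the same
      gi=np.linalg.lstsq(A[:,1:],np.array(bi)-24,rcond=None)[0]; go=np.linalg.lstsq(A[:,1:],np.array(bo)-32,rcond=None)[0]
      print(tag,n,k,len(A),'in',fi.round(1),'out',fo.round(1),'fixed d',(gi-go).round(1),'free d',(fi-fo)[1:].round(1))
E
python3 - <<'E'
from gap import *
cams={n:optics.camera(n) for n in('top','side')}
run('orig',{n:cv2.imread(f'pics/{n}0.png') for n in cams},cams)
run('now',{n:cams[n]['img'] for n in cams},cams)
E
```

```text
orig top yellow 31 in [23.1  1.5 -0.5] out [31.2 -0.5 -0.1] fixed d [ 2.  -0.4] free d [ 2.  -0.5]
orig top blue 31 in [24.4  0.2 -1.4] out [32.2  0.4 -0.1] fixed d [-0.5 -1.3] free d [-0.2 -1.2]
orig top red 31 in [24.1  3.   1.7] out [31.3 -0.6  0.3] fixed d [2.7 1.3] free d [3.6 1.4]
orig side yellow 31 in [22.6  1.7 -3.1] out [31.3 -0.2 -0.3] fixed d [ 2.3 -3.5] free d [ 2.  -2.7]
orig side blue 31 in [22.5 -0.2 -4.1] out [31.   0.  -0.8] fixed d [-0.  -3.8] free d [-0.2 -3.2]
now top yellow 31 in [22.4 -2.   2.4] out [31.3 -0.1  0.2] fixed d [-1.   2.8] free d [-1.8  2.2]
now top blue 31 in [23.9 -1.1 -2.6] out [32.5  0.8 -0.4] fixed d [-1.3 -2. ] free d [-1.9 -2.2]
now top red 31 in [23.7  2.2 -1.4] out [31.3 -0.4 -0.1] fixed d [ 2.2 -1.4] free d [ 2.7 -1.3]
now side yellow 31 in [22.5 -0.5  0.6] out [30.2 -1.   1.6] fixed d [ 0.3 -0.8] free d [ 0.4 -1.1]
now side blue 31 in [21.8 -1.2 -4.8] out [31.1  0.2 -1. ] fixed d [-0.9 -5.4] free d [-1.5 -3.7]
```

```bash
python3 -c "
from workcell import robot
print(robot.get_state()['time'],robot.sign_off())"
```

```text
the job is handed in; nothing more can be done
49.6333 None
```

The job was done in the order asked and handed in at 49.6 s: all three bottles parked in the tray, the pot set within about 2 mm of the well's centre as the top camera shows it, and each bottle back upright on its own colour pad, about 3 mm off centre.

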